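# Start the climate logger and hang it on the locking peg

## Task

Take the white climate logger out of its desk holder and start it by pushing the button at its lower end fully down against the black rubber pad on the bench. Then hang it by its eye on the stand's peg, pushed in past the little gravity flap so that the flap drops shut behind the eye, and let it hang there upright and still. Leave the other things on the bench where they are.

Things in the scene. Friction and masses are not known exactly. Their poses are not given: they have to be found in the camera images.
- logger: Loose white climate logger, 0.12 to 0.21 kg, upright in the holder at the start, 199 mm long with button. Origin: centre of the box part's underside; own z runs up to the eye, own x through the eye's hole, own y along its broad side. Box part 24 (x) x 30 (y) x 120 mm (z), above it a 14 mm thick steel neck and a round wire eye.
- logger_mid (a point): Middle of the logger's box, on its axis, 60 mm above the box's underside: a good place to grip across y (30 mm wide) with the tool slanting about 45 degrees down along own +x. With this grip the hand stays below the peg.
- logger_eye (a point): Centre of the logger's wire eye, 165 mm above the box's underside (105 mm above logger_mid). Hole 40 mm across, wire 6 mm thick, outside 52 mm across; the eye lies in the logger's y-z plane.
- logger_foot (a point): Tip of the 16 mm push button at the logger's lower end when it is out, on the axis, 8 mm below the box's underside (68 mm below logger_mid).
- logger_button (a joint): Travel of the end button: 0 out, 0.006 m fully down; a spring that takes 2 N to start and about 5.5 N to push it fully down and brings it out again. Clicked when above 0.0045.
- holder: Grey fixed desk holder, foot 100 x 90 x 10 mm, socket 46 x 46 mm outside; origin at the centre of its underside, on the bench. The logger stands in it with the same yaw, box underside 24 mm above the bench; the rim is 50 mm above the bench, so 26 mm of the box are inside, with 2 mm play all round. Lift straight up by 40 mm to clear it.
- pad: Black rubber pad fixed on the bench, 120 x 120 x 6 mm; origin at the centre of its underside, on the bench, top 6 mm higher.
- peg_seat (a point): Point on the axis of the level steel peg (round bar 10 mm thick, 225 mm above the bench), in the middle of the room between flap and post: the eye belongs here. x points along the peg from its free end to the post, z up. The post's front face is 35 mm farther along x. When hung, the eye's centre is 15 mm below the axis.
- stand: Fixed steel stand that carries the peg; origin on the bench straight below peg_seat, same axes. Foot 12 mm thick, from x -43 to +67 mm, 100 mm wide; post 16 mm wide, 273 mm tall. A bar above the peg holds the flap, its underside 40 mm above the peg's axis; two cheeks beside the flap reach down to 26 mm above the axis.
- peg_tip (a point): Free end of the peg, 42 mm before peg_seat along its x, on the axis. It points roughly to the robot.
- flap (a joint): Gravity flap: plate 32 mm wide, 24 mm long, 4 mm thick, 30 g, hinged 31 mm above the peg's axis, 30 mm before peg_seat. 0: hangs down, its lower edge 2 mm above the peg; it swings only inwards, to the post, up to 1.4 rad, and falls back by itself. An eye pushed in along the peg lifts it; it drops behind the eye once the eye's middle is 22 to 26 mm past the hinge.
- mouse: Bystander: black computer mouse, 100 x 56 x 32 mm; origin at the centre of its underside
- lens_a: Bystander: trial lens: dark ring 38 mm across with a short tab, 5 mm high; origin at the centre of its underside
- lens_b: Bystander: a second trial lens like lens_a; origin at the centre of its underside
- cleaner: Bystander: white plastic bottle, 48 mm across, 120 mm tall; origin at the centre of its underside
- cup: Bystander: white mug, 76 mm across, 85 mm tall; origin at the centre of its underside
- driver: Bystander: screwdriver with black handle, 160 mm long; origin at the centre of its underside
- gauge: Bystander: small grey box gauge, 75 x 45 x 30 mm; origin at the centre of its underside
Things that resemble listed ones, but are neither listed nor needed, are in the scene too. What is shaped like the logger but blue is not meant.

How it is judged:
By the outcome, as a careful person would: the job done as asked, in the order asked, and still so for the second after the job is handed in, with the robot touching nothing.
It also fails if it takes over 56 s, if anything falls off the work surface, if the arm or the gripper's body presses on something with over 40 N, if the wrist force passes 120 N, or if a joint passes its speed limit or range.

## Robot

A 6-joint arm with a two-finger parallel gripper is mounted at the origin on the work surface. World frame = base frame: x ahead of the robot, y to its left, z up, the work surface at z = 0. Lengths are in m, angles in rad, forces in N, time in s.
With the tool pointing down it reaches from about 0.35 to 0.975 m from the base axis. Payload 4.9 kg.
Tool frame: the origin (TCP) lies at the very end of the fingers, on their centre line; the grasp point (between the pads) lies 19 mm behind it; z points along the fingers, y is the line along which they close (so a half turn about z gives the same grasp; the last joint's range is limited). The gripper opens to 85 mm and grips with 20 to 120 N. Pads are 22 mm wide; open, the fingers measure 114 mm over their backs; the gripper's body (76 mm by 85 mm) begins 54 mm behind the grasp point. The pads swing forward as they close: fully open they stand 13 mm farther back than shut.
Start: joints at [-1.372, 0.053, 1.613, -0, 1.476, -0.119], TCP at [0.195, -0.594, 0.231] pointing down, gripper open.
Joint ranges: [-3.01, 3.01], [-1.01, 2.22], [0.06, 2.58], [-1.02, 4.17], [0.09, 2.62], [-3.14, 3.14]. Speed limits (rad/s): [2.57, 2.57, 3.14, 3.14, 3.14, 3.14].

## Interface

Orientations are given as a unit quaternion [w, x, y, z].
In Python, from plant import state, optics, ticket, nets gives the robot as it stands. The module is installed in compiled form; this text tells all that it offers.
- The arm moves only by the shell command python3 -m inch 'ROWS' [OPENING]. ROWS is JSON, a list of rows, each an object of numbers: "dx", "dy", "dz": the shift along the tool's x, y, z as a fraction of full scale; "rx", "ry", "rz": the turn, a rotation vector about the tool's x, y, z as a fraction of full scale. In form: [{"dx": .., "dy": .., "dz": .., "rx": .., "ry": .., "rz": ..}, ...]. A call has 1 to 5 rows; each row is the pose to reach, as a shift and turn from the pose commanded when the call began, along the tool's axes at that moment; what a row does not reach only later rows make up. Full scale, the value 1, is 0.8 m for a shift and 1.5 rad for a turn. A row lasts 1/10 s, in which the tool goes at most 50 mm and 8.59 degrees, less where a joint would pass 70% of its speed; a pose out of reach is approached as far as the arm can. A call with a number of a shift or a turn outside -1 to 1 is refused whole. A call with a gripper value outside its range is refused whole. OPENING is the opening, from -1 (shut) to 1 (fully open), set as the call begins (- or left out, the last holds). The fingers move at their own pace and stop on an object; the grip force is fixed at half the most. Time passes only in rows, so rows that repeat a pose let the fingers close. It gives the time, the measured TCP pose, the force, the opening and the grip force at its end, in the units of the state.
- state(): the state, without advancing time (a new reading comes with each control period).
- optics.grab_frame(name): name is "scene" or "top"; returns the picture (420x560x3 uint8, red, green, blue); there is no depth.
- optics.camera_info(name): a dict with "fx", "fy", "cx", "cy" (pixels), "R" (3x3) and "t" (3): a world point X has camera coordinates R X + t. Camera axes: x right, y down, z forward; pixel columns grow to the right and rows downward; lengths in m; the calibration is good to about 2 mm. A picture is of the moment at which its call begins. camera_info takes no time and is no camera call.
- ticket.job_done(): hands the job in; it is judged then, once.
Trained networks look in the newest picture that a camera, given by its name, has taken for a name from the list of things; names that differ only in an ending like _2 or _b are one class to them, and where a whole thing is asked for, a point or a joint stands for the part that bears it (a point fixed in the world has none). Each returns a list of dicts, best first, with "confidence" (0 to 1); they miss things now and then, are a little off and sometimes report something else, mostly with a low value. They report only what shows in the picture. A call takes as long as a camera call. They do not tell look-alikes from the thing itself.
- nets.boxes_of(camera, name): "bbox" ([centre column, centre row, width, height] in pixels, round what is visible of it).
- nets.outline_of(camera, name): "pixels" (420x560 bool, what is visible of it) and "bbox" ([centre column, centre row, width, height] in pixels, round what is visible of it).
The state is a dict: "time": time; "joint_pos": joint angles; "joint_vel": joint speeds; "joint_efforts": joint torques, N m; "tool_pos": TCP position; "tool_rot": TCP orientation; "contact_force": force on the tool from outside, world axes, zero at the start; "ft_torque": the same for the moment, N m; "gripper_width": opening from 0.0 (shut) to 1.0 (fully open); "grasp_force": force on a finger pad.
Only numpy, scipy, OpenCV 4.12 (cv2) and the standard library are available. Lean on these libraries where they do the work, as an engineer would, in place of code of your own. Each camera call takes 0.05 s, during which the arm holds its last target. There are 200 camera calls.

## Working session

There is one attempt and no reset: what is moved stays moved. The work goes in short steps, Python scripts to look and compute and a shell command to move; the robot and the scene stay as the last step left them, time stands still between calls to the robot, and variables do not carry over. Pictures are saved under pics/ and viewed, at most 10 in all, crops included, and the job is handed in when it is done.

```bash
mkdir -p pics
cat > h.py <<'E'
import numpy as np, cv2
from plant import state, optics, ticket, nets
def cam(n):
    c=optics.camera_info(n); return c,np.array(c["R"]),np.array(c["t"])
def ray(n,u,v):
    c,R,t=cam(n); d=R.T@np.array([(u-c["cx"])/c["fx"],(v-c["cy"])/c["fy"],1]); return -R.T@t,d
def atz(n,u,v,z):
    o,d=ray(n,u,v); return o+d*(z-o[2])/d[2]
def proj(n,X):
    c,R,t=cam(n); p=R@np.asarray(X,float)+t; return np.array([c["fx"]*p[0]/p[2]+c["cx"],c["fy"]*p[1]/p[2]+c["cy"]])
def tri(a,b):
    o1,d1=ray(*a);o2,d2=ray(*b);d1=d1/np.linalg.norm(d1);d2=d2/np.linalg.norm(d2)
    s=np.linalg.lstsq(np.c_[d1,-d2],o2-o1,rcond=None)[0]
    p,q=o1+s[0]*d1,o2+s[1]*d2; return (p+q)/2,np.linalg.norm(p-q)
def save(n,f,crop=None,k=1):
    im=optics.grab_frame(n)
    if crop: x0,y0,x1,y1=crop; im=im[y0:y1,x0:x1]
    im=cv2.resize(im,None,fx=k,fy=k,interpolation=cv2.INTER_CUBIC)
    cv2.imwrite("pics/"+f,im[:,:,::-1])
E
python3 - <<'E'
from h import *
np.set_printoptions(precision=3,suppress=True)
for n in("scene","top"):
    save(n,n+"0.png",k=1.4)
    c,R,t=cam(n);print(n,c["fx"],-R.T@t,R[2])
    for k in("logger","holder","pad","stand","flap"):
        print(n,k,[(round(d["confidence"],2),[round(x) for x in d["bbox"]]) for d in nets.boxes_of(n,k)])
E
```

```text
scene 381.0308456140889 [1.239 0.349 0.761] [-0.671 -0.378 -0.638]
scene logger [(0.84, [339, 261, 25, 59]), (0.63, [317, 304, 24, 64])]
scene holder [(0.57, [334, 300, 54, 35])]
scene pad [(0.78, [273, 272, 67, 50])]
scene stand [(0.64, [196, 200, 53, 108])]
scene flap [(0.43, [196, 160, 15, 10])]
top 513.4040434243332 [0.43  0.002 1.436] [ 0.144 -0.004 -0.99 ]
top logger [(0.73, [213, 151, 13, 29]), (0.51, [208, 194, 20, 16]), (0.4, [347, 272, 26, 15])]
top holder [(0.96, [215, 203, 37, 35])]
top pad [(0.77, [277, 200, 53, 46]), (0.58, [365, 192, 46, 59])]
top stand [(0.73, [367, 190, 45, 52])]
top flap [(0.22, [365, 192, 43, 55])]
```

View pics/scene0.png

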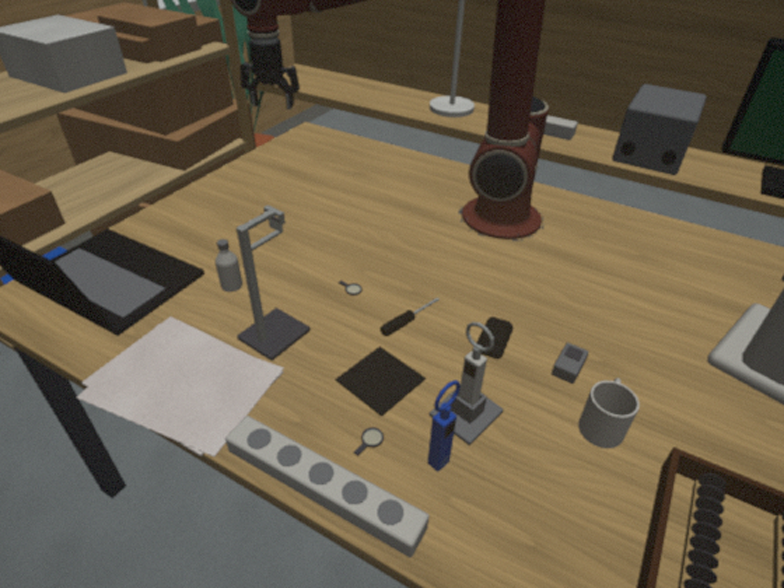

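View pics/top0.png

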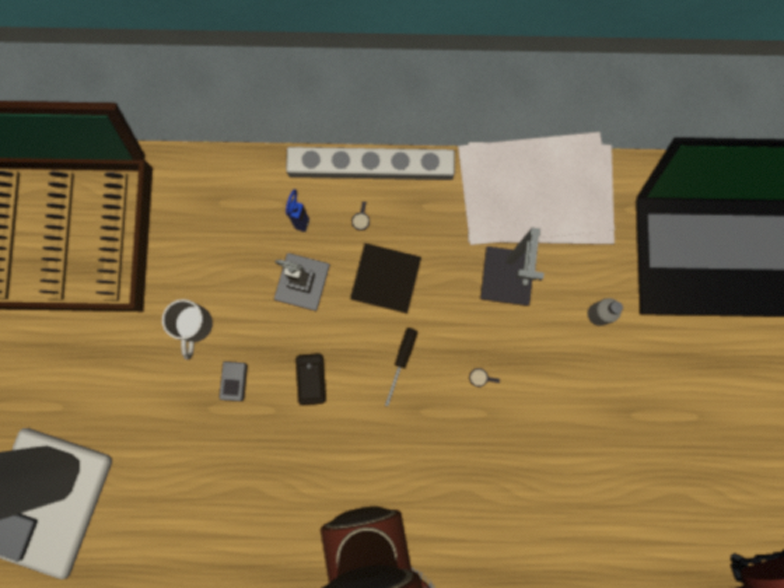

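The white logger is in the holder (scene ≈(339,261), top ≈(208,194)). Its look-alike is the blue one (scene ≈(317,304), top ≈(213,151)), which is not meant. I'll confirm with one enlarged mosaic and measure the outlines.

Run:
```python
from h import *
np.set_printoptions(precision=4,suppress=True)
a=optics.grab_frame("scene");b=optics.grab_frame("top")
def cr(im,x,y,w,h,k=4): return cv2.resize(im[y:y+h,x:x+w],None,fx=k,fy=k,interpolation=cv2.INTER_CUBIC)
m=np.vstack([np.hstack([cr(a,300,220,70,100,3),cr(a,160,140,70,120,3)[:300],]),np.zeros((0,420,3),np.uint8)])
m2=np.hstack([cr(b,185,170,60,60,5),cr(b,335,155,60,60,5)])
W=max(m.shape[1],m2.shape[1]);pad=lambda z:np.pad(z,((0,0),(0,W-z.shape[1]),(0,0)))
cv2.imwrite("pics/mos.png",np.vstack([pad(m),pad(m2)])[:,:,::-1])
for k,z in(("holder",.01),("pad",.006),("stand",.012),("logger",.08)):
    for d in nets.outline_of("top",k):
        p=d["pixels"].astype(np.uint8)
        c=max(cv2.findContours(p,0,1)[0],key=cv2.contourArea).reshape(-1,2)
        w=np.array([atz("top",u,v,z)[:2] for u,v in c]).astype(np.float32)
        print(k,round(d["confidence"],2),[round(x) for x in d["bbox"]],cv2.minAreaRect(w))
for k in("pad","holder","stand"):
  for d in nets.outline_of("scene",k):
    p=d["pixels"].astype(np.uint8)
    c=max(cv2.findContours(p,0,1)[0],key=cv2.contourArea).reshape(-1,2)
    w=np.array([atz("scene",u,v,.008)[:2] for u,v in c]).astype(np.float32)
    print("scene",k,round(d["confidence"],2),[round(x) for x in d["bbox"]],cv2.minAreaRect(w))
```

```text
holder 0.95 [216, 202, 38, 42] ((0.654009997844696, 0.18464350700378418), (0.09158145636320114, 0.10422269999980927), 76.40452575683594)
pad 0.89 [276, 201, 53, 49] ((0.665879487991333, 0.015792667865753174), (0.12357502430677414, 0.12068942934274673), 77.60950469970703)
pad 0.37 [433, 224, 27, 21] ((0.6053666472434998, -0.4251081049442291), (0.05030810087919235, 0.07413142174482346), 19.157983779907227)
stand 0.81 [367, 191, 44, 55] ((0.6968736052513123, -0.24176687002182007), (0.12159484624862671, 0.16456831991672516), 81.37612915039062)
logger 0.74 [210, 194, 22, 17] ((0.6627340912818909, 0.19116203486919403), (0.06739731132984161, 0.03586854785680771), 45.996639251708984)
logger 0.7 [212, 152, 14, 26] ((0.7808958292007446, 0.19243162870407104), (0.08542772382497787, 0.03678521141409874), 26.49062728881836)
scene pad 0.73 [272, 272, 67, 50] ((0.6698839664459229, 0.011352039873600006), (0.12320169806480408, 0.12577953934669495), 78.30613708496094)
scene holder 0.93 [335, 301, 54, 36] ((0.6594750881195068, 0.1873992383480072), (0.07507246732711792, 0.10591781139373779), 74.84131622314453)
scene holder 0.17 [340, 256, 24, 55] ((0.5343729853630066, 0.14764121174812317), (0.21744726598262787, 0.0557275116443634), 19.62944221496582)
scene stand 0.93 [195, 200, 47, 107] ((0.5222417712211609, -0.390084445476532), (0.574746310710907, 0.13438299298286438), 44.66213607788086)
```

View pics/mos.png

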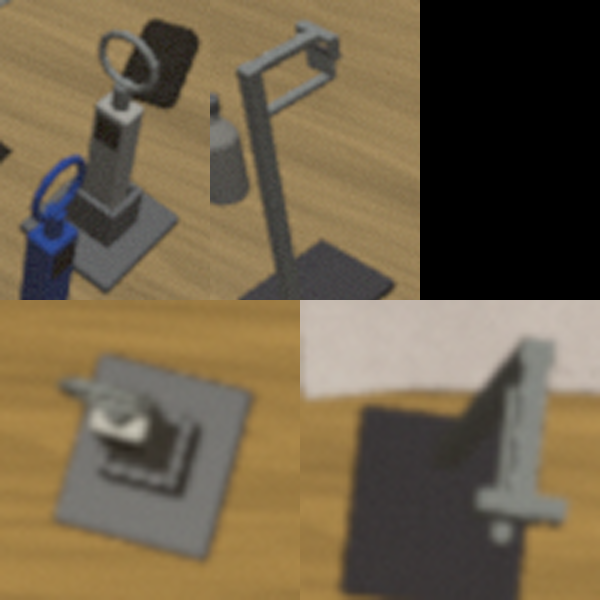

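The crop confirms it: the white logger in the holder is the target, and the blue one at lower left is the look-alike. The peg tip shows at top ≈(375,201) and scene ≈(200,166). Next I'll compute the stand and logger poses and overlay the model.

```bash
cat > fit.py <<'E'
from h import *
from scipy.optimize import least_squares
np.set_printoptions(precision=4,suppress=True)
def T(p,q): c,s=np.cos(p[2]),np.sin(p[2]); return np.array([p[0]+c*q[0]-s*q[1],p[1]+s*q[0]+c*q[1],q[2]])
def fit(obs,p0):
    f=lambda p:np.concatenate([proj(n,T(p,q))-uv for n,uv,q in obs])
    r=least_squares(f,p0,loss="soft_l1"); return r.x,r.fun.reshape(-1,2)
E
python3 - <<'E'
from fit import *
t=lambda X,Y:(335+(X-300)/5-.4,155+(Y-300)/5-.4)
s=lambda X,Y:(160+(X-210)/3-.3,140+Y/3-.3)
P,e=tri(("top",*t(502,535)),("scene",*s(331,77)));print("peg tip",P,e)
obs=[("top",t(362,405),(.067,.05,.012)),("top",t(343,590),(-.043,.05,.012)),("top",t(519,604),(-.043,-.05,.012)),
 ("scene",s(395,285),(-.043,.05,.012)),("scene",s(320,241),(-.043,-.05,.012)),("top",t(502,535),(-.042,0,.225)),("scene",s(331,77),(-.042,0,.225))]
p,r=fit(obs,[.68,-.2,-.1]);print("stand",p,np.degrees(p[2]));print(r)
h=lambda X,Y:(185+X/5-.4,170+(Y-300)/5-.4)
g=lambda X,Y:(300+X/3-.3,220+Y/3-.3)
obs=[("top",h(105,354),(.05,.045,.01)),("top",h(253,392),(.05,-.045,.01)),("top",h(205,560),(-.05,-.045,.01)),("top",h(55,520),(-.05,.045,.01)),
("scene",g(178,217),(-.05,.045,.01)),("scene",g(106,291),(.05,.045,.01)),
("scene",g(128,62),(0,0,.189)),("top",h(103,393),(0,0,.189))]
p,r=fit(obs,[.65,.18,-.24]);print("holder",p,np.degrees(p[2]));print(r)
E
```

```text
peg tip [ 0.6264 -0.2257  0.2246] 0.0011367038517483801
stand [ 0.6678 -0.2294 -0.0878] -5.0306514699845595
[[-0.3649 -1.7993]
 [ 0.0945 -0.5481]
 [ 0.4439  0.3332]
 [ 0.4983 -0.8637]
 [ 0.0801  0.0867]
 [ 0.2415  0.0381]
 [ 0.3228 -0.1928]]
holder [ 0.6566  0.1825 -0.251 ] -14.383658326168014
[[-0.0652 -0.9479]
 [ 0.9423 -0.2628]
 [ 0.6678  0.0819]
 [-0.2184 -0.3523]
 [ 1.6384  0.0281]
 [ 0.5322 -0.1152]
 [ 0.3544  0.3297]
 [ 1.851   0.7134]]
```

```bash
cat >> h.py <<'E'
from scipy.spatial.transform import Rotation as Ro
def cur():
    s=state(); q=s["tool_rot"]; return np.array(s["tool_pos"]),Ro.from_quat([q[1],q[2],q[3],q[0]]),s
def grasp(yaw,tilt=45,flip=1):
    c,s=np.cos(yaw),np.sin(yaw);a=np.radians(tilt)
    z=np.array([c*np.cos(a),s*np.cos(a),-np.sin(a)]);y=flip*np.array([-s,c,0]);x=np.cross(y,z)
    return Ro.from_matrix(np.c_[x,y,z])
def rel(p,R):
    p0,R0,s=cur(); d=R0.inv().apply(np.asarray(p)-p0)/.8; w=(R0.inv()*R).as_rotvec()/1.5
    print("d",d.round(4),"r",w.round(4),"dist mm",np.linalg.norm(d)*800,"deg",np.degrees(np.linalg.norm(w)*1.5))
E
python3 - <<'E'
from fit import *
p,R,s=cur();print(s["time"],p,R.as_matrix(),s["gripper_width"])
m=np.array([.6566,.1825,.084])
for f in(1,-1):
    G=grasp(-.251,45,f);z=G.apply([0,0,1]);print(f,m+z*(.019-.12));rel(m+z*(.019-.12),G);rel([.42,-.15,.33],G)
E
```

```text
1.05 [ 0.1953 -0.5937  0.2313] [[ 0.9499  0.3125 -0.    ]
 [ 0.3125 -0.9499 -0.    ]
 [-0.      0.     -1.    ]] 1.0035698109548508
1 [0.5874 0.2002 0.1554]
d [ 0.7757 -0.7895  0.0949] r [-0.6636 -0.194  -1.602 ] dist mm 888.7263268109681 deg 149.95161068049805
d [ 0.4401 -0.4391 -0.1234] r [-0.6636 -0.194  -1.602 ] dist mm 507.0364685807462 deg 149.95161068049805
-1 [0.5874 0.2002 0.1554]
d [ 0.7757 -0.7895  0.0949] r [-0.1488  0.5091  0.3593] dist mm 888.7263268109681 deg 55.060884895886424
d [ 0.4401 -0.4391 -0.1234] r [-0.1488  0.5091  0.3593] dist mm 507.0364685807462 deg 55.060884895886424
```

```bash
python3 -m inch '[{"dx":0.44,"dy":-0.44,"dz":-0.12,"rx":-0.149,"ry":0.509,"rz":0.359},{"dx":0.44,"dy":-0.44,"dz":-0.12,"rx":-0.149,"ry":0.509,"rz":0.359},{"dx":0.44,"dy":-0.44,"dz":-0.12,"rx":-0.149,"ry":0.509,"rz":0.359},{"dx":0.44,"dy":-0.44,"dz":-0.12,"rx":-0.149,"ry":0.509,"rz":0.359},{"dx":0.44,"dy":-0.44,"dz":-0.12,"rx":-0.149,"ry":0.509,"rz":0.359}]' 1
python3 - <<'E'
from h import *
m=np.array([.6566,.1825,.084]);G=grasp(-.251,45,-1);z=G.apply([0,0,1])
print(np.round(cur()[2]["joint_pos"],3));rel([.45,-.1,.33],G);rel(m+z*(.019-.14)+[0,0,.03],G)
E
```

```text
time: 1.55
tool_pos: [0.3066, -0.3736, 0.2797]
tool_rot: [0.039, 0.95, -0.057, 0.303]
contact_force: [-0.3, 1.0, 0.1]
gripper_width: 0.993
grasp_force: 0.0
[-1.367 -0.616  2.16   0.582  1.37   0.272]
d [ 0.1523 -0.36    0.0145] r [-0.0314  0.1082  0.0767] dist mm 312.9379474061013 deg 11.709429621415856
d [ 0.1502 -0.7628  0.1945] r [-0.0314  0.1082  0.0767] dist mm 641.1399733857901 deg 11.709429621415856
```

```bash
python3 -m inch '[{"dx":0.15,"dy":-0.36,"dz":0.015,"rx":-0.031,"ry":0.108,"rz":0.077},{"dx":0.15,"dy":-0.36,"dz":0.015,"rx":-0.031,"ry":0.108,"rz":0.077},{"dx":0.15,"dy":-0.36,"dz":0.015,"rx":-0.031,"ry":0.108,"rz":0.077},{"dx":0.15,"dy":-0.7,"dz":0.15,"rx":-0.031,"ry":0.108,"rz":0.077},{"dx":0.15,"dy":-0.76,"dz":0.19,"rx":-0.031,"ry":0.108,"rz":0.077}]' 1
python3 - <<'E'
from h import *
m=np.array([.6566,.1825,.084]);G=grasp(-.251,45,-1);z=G.apply([0,0,1])
print(np.round(cur()[2]["joint_pos"],3));rel(m+z*(.019-.14)+[0,0,.03],G)
E
```

```text
time: 2.05
tool_pos: [0.4295, -0.1644, 0.2844]
tool_rot: [0.047, 0.918, -0.115, 0.376]
contact_force: [1.1, -0.6, -1.1]
gripper_width: 1.002
grasp_force: 0.0
[-0.734 -1.011  2.395  0.381  1.074  1.022]
d [-0.0302 -0.4903  0.1188] r [-0.0013  0.006   0.0014] dist mm 404.3563462057203 deg 0.5376090034599086
```

```bash
python3 -m inch '[{"dx":-0.03,"dy":-0.49,"dz":0.12},{"dx":-0.03,"dy":-0.49,"dz":0.12},{"dx":-0.03,"dy":-0.49,"dz":0.12},{"dx":-0.03,"dy":-0.49,"dz":0.12},{"dx":-0.03,"dy":-0.49,"dz":0.12}]' 1 >/dev/null;  python3 -m inch '[{"dx":0.0,"dy":-0.2,"dz":0.05},{"dx":0.0,"dy":-0.2,"dz":0.05},{"dx":0.0,"dy":-0.2,"dz":0.05},{"dx":0.0,"dy":-0.2,"dz":0.05}]' 1
python3 - <<'E'
from h import *
m=np.array([.6566,.1825,.084]);G=grasp(-.251,45,-1);z=G.apply([0,0,1])
print(np.round(cur()[2]["joint_pos"],3));rel(m+z*(.019-.14)+[0,0,.03],G);rel(m+z*(.019-.12),G)
E
```

```text
[-0.734 -1.011  2.395  0.381  1.074  1.022]
d [-0.0302 -0.4903  0.1188] r [-0.0013  0.006   0.0014] dist mm 404.3563462057203 deg 0.5376090034599086
d [-0.0563 -0.4903  0.1706] r [-0.0013  0.006   0.0014] dist mm 417.7360651511293 deg 0.5376090034599086validation failed for argument at $[0]...
validation failed for argument at $[0]...
```

```bash
python3 -m inch '[{"dx":-0.03,"dy":-0.49,"dz":0.12,"rx":0,"ry":0,"rz":0},{"dx":-0.03,"dy":-0.49,"dz":0.12,"rx":0,"ry":0,"rz":0},{"dx":-0.03,"dy":-0.49,"dz":0.12,"rx":0,"ry":0,"rz":0},{"dx":-0.03,"dy":-0.49,"dz":0.12,"rx":0,"ry":0,"rz":0},{"dx":-0.03,"dy":-0.49,"dz":0.12,"rx":0,"ry":0,"rz":0}]' 1
python3 - <<'E'
from h import *
m=np.array([.6566,.1825,.084]);G=grasp(-.251,45,-1);z=G.apply([0,0,1])
print(np.round(cur()[2]["joint_pos"],3));rel(m+z*(.019-.14)+[0,0,.03],G);rel(m+z*(.019-.12),G)
E
```

```text
time: 2.55
tool_pos: [0.5166, 0.0607, 0.2329]
tool_rot: [0.046, 0.918, -0.113, 0.376]
contact_force: [0.9, -0.8, -0.2]
gripper_width: 1.001
grasp_force: 0.0
[ 0.102 -0.673  2.316 -0.344  0.782  2.072]
d [-0.0108 -0.1907  0.0481] r [-0.0037  0.0052  0.0026] dist mm 157.55807208675014 deg 0.5910048271169185
d [-0.0369 -0.1905  0.0998] r [-0.0037  0.0052  0.0026] dist mm 174.5637268856513 deg 0.5910048271169185
```

```bash
python3 -m inch '[{"dx":-0.011,"dy":-0.19,"dz":0.048,"rx":-0.004,"ry":0.005,"rz":0.003},{"dx":-0.011,"dy":-0.19,"dz":0.048,"rx":-0.004,"ry":0.005,"rz":0.003},{"dx":-0.037,"dy":-0.19,"dz":0.1,"rx":-0.004,"ry":0.005,"rz":0.003},{"dx":-0.037,"dy":-0.19,"dz":0.1,"rx":-0.004,"ry":0.005,"rz":0.003},{"dx":-0.037,"dy":-0.19,"dz":0.1,"rx":-0.004,"ry":0.005,"rz":0.003}]' 1
python3 - <<'E'
from h import *
m=np.array([.6566,.1825,.084]);G=grasp(-.251,45,-1);z=G.apply([0,0,1])
print(np.round(cur()[2]["joint_pos"],3));rel(m+z*.019,G)
a=optics.grab_frame("scene");b=optics.grab_frame("top")
for n,im in(("scene",a),("top",b)):
    im[:]=im
    for q,c in((m,(255,0,0)),(m+[0,0,.105],(0,255,0)),(cur()[0],(255,255,0)),([.6566,.1825,.16],(255,0,255))):
        u=proj(n,q); im[int(round(u[1])),int(round(u[0]))]=c
A=cv2.resize(a[200:320,270:390],None,fx=4,fy=4,interpolation=0);B=cv2.resize(b[150:250,165:245],(384,480),interpolation=0)
cv2.imwrite("pics/g1.png",np.hstack([A,B])[:,:,::-1])
E
```

```text
time: 3.05
tool_pos: [0.5857, 0.1981, 0.1485]
tool_rot: [0.05, 0.919, -0.115, 0.374]
contact_force: [-0.8, -0.4, -0.9]
gripper_width: 1.001
grasp_force: 0.0
[ 0.399 -0.17   2.111 -0.742  0.684  2.684]
d [ 0.0088 -0.0037  0.1448] r [0.003  0.0073 0.0026] dist mm 116.08555815376882 deg 0.7121623959525634
```

View pics/g1.png

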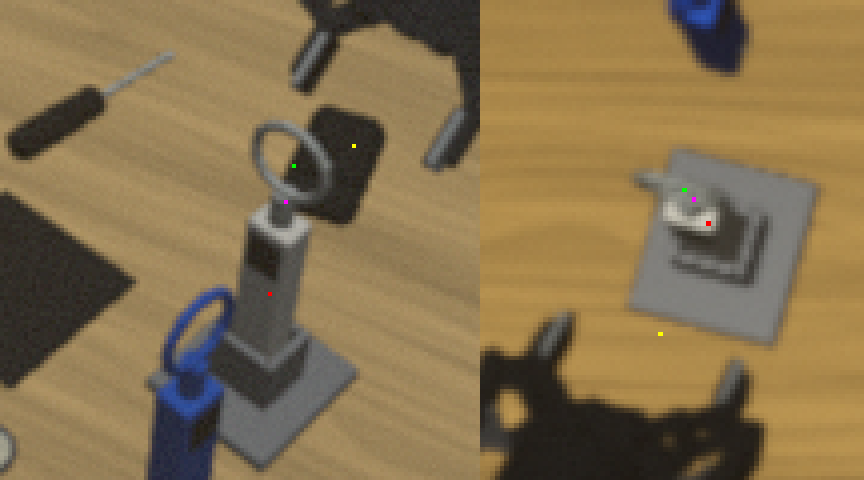

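The scene view shows the logger upright at ~(340,245), with the fingers straddling its approach line. In the top view my eye estimate is ~1–2 mm too far toward −y, so I'll correct that as I advance.

```bash
python3 -m inch '[{"dx":0.009,"dy":-0.005,"dz":0.05,"rx":0.003,"ry":0.007,"rz":0.003},{"dx":0.009,"dy":-0.005,"dz":0.08,"rx":0.003,"ry":0.007,"rz":0.003},{"dx":0.009,"dy":-0.005,"dz":0.11,"rx":0.003,"ry":0.007,"rz":0.003},{"dx":0.009,"dy":-0.005,"dz":0.13,"rx":0.003,"ry":0.007,"rz":0.003},{"dx":0.009,"dy":-0.005,"dz":0.145,"rx":0.003,"ry":0.007,"rz":0.003}]' 1
python3 - <<'E'
from h import *
m=np.array([.6570,.184,.084]);G=grasp(-.251,45,-1);z=G.apply([0,0,1])
rel(m+z*.019,G)
a=optics.grab_frame("scene");b=optics.grab_frame("top")
A=cv2.resize(a[200:320,270:390],None,fx=4,fy=4,interpolation=0);B=cv2.resize(b[150:250,165:245],(384,480),interpolation=0)
cv2.imwrite("pics/g2.png",np.hstack([A,B])[:,:,::-1])
E
```

```text
time: 3.65
tool_pos: [0.6735, 0.1773, 0.0794]
tool_rot: [0.046, 0.914, -0.119, 0.385]
contact_force: [-0.4, 0.3, 0.6]
gripper_width: 1.002
grasp_force: 0.0
d [-0.0116 -0.0029  0.0039] r [-0.001  -0.0068 -0.0058] dist mm 10.050755668478402 deg 0.772615151134854
```

View pics/g2.png

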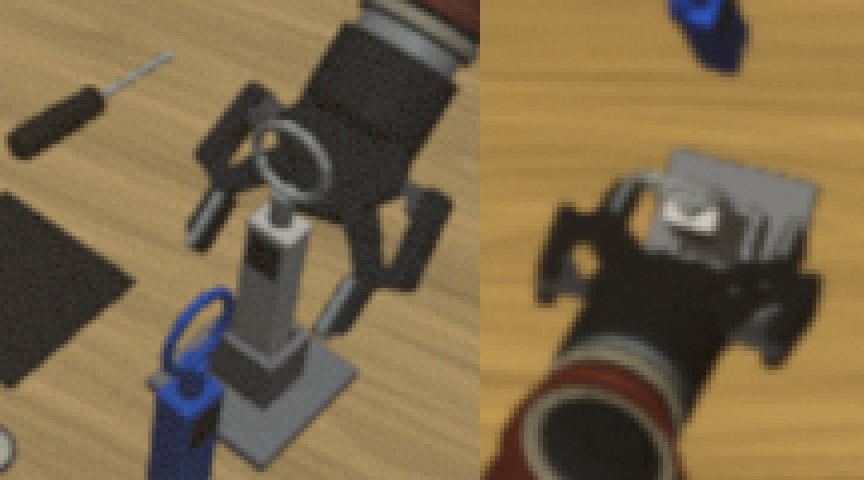

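The fingers straddle the box (scene ~(335,255)). I'll settle, correct and then close.

```bash
python3 -m inch '[{"dx":-0.012,"dy":-0.003,"dz":0.004,"rx":-0.001,"ry":-0.007,"rz":-0.006},{"dx":-0.012,"dy":-0.003,"dz":0.004,"rx":-0.001,"ry":-0.007,"rz":-0.006},{"dx":-0.012,"dy":-0.003,"dz":0.004,"rx":-0.001,"ry":-0.007,"rz":-0.006}]' 1
python3 - <<'E'
from h import *
m=np.array([.6570,.184,.084]);G=grasp(-.251,45,-1);z=G.apply([0,0,1])
rel(m+z*.019,G)
E
```

```text
time: 4.05
tool_pos: [0.6681, 0.1827, 0.0685]
tool_rot: [0.048, 0.917, -0.114, 0.378]
contact_force: [-0.7, -0.3, 0.2]
gripper_width: 0.999
grasp_force: 0.0
d [0.0039 0.0019 0.0002] r [-0.0008  0.002   0.0022] dist mm 3.498483560175522 deg 0.26091100894288016
```

```bash
python3 -m inch '[{"dx":0.003,"dy":0.001,"dz":0,"rx":-0.001,"ry":0.002,"rz":0.002},{"dx":0.003,"dy":0.001,"dz":0,"rx":-0.001,"ry":0.002,"rz":0.002},{"dx":0.003,"dy":0.001,"dz":0,"rx":-0.001,"ry":0.002,"rz":0.002}]' 1 | head -2;
python3 -m inch '[{"dx":0,"dy":0,"dz":0,"rx":0,"ry":0,"rz":0},{"dx":0,"dy":0,"dz":0,"rx":0,"ry":0,"rz":0},{"dx":0,"dy":0,"dz":0,"rx":0,"ry":0,"rz":0},{"dx":0,"dy":0,"dz":0,"rx":0,"ry":0,"rz":0},{"dx":0,"dy":0,"dz":0,"rx":0,"ry":0,"rz":0}]' -1
python3 -m inch '[{"dx":0,"dy":0,"dz":0,"rx":0,"ry":0,"rz":0},{"dx":0,"dy":0,"dz":0,"rx":0,"ry":0,"rz":0},{"dx":0,"dy":0,"dz":0,"rx":0,"ry":0,"rz":0}]'
python3 - <<'E'
from h import *
m=np.array([.6570,.184,.084]);G=grasp(-.251,45,-1);z=G.apply([0,0,1])
p,R,s=cur();rel(m+z*.019,G);print(R.inv().apply([0,0,1])*.1/.8)
E
```

```text
time: 4.35
tool_pos: [0.6702, 0.1812, 0.0702]
time: 4.85
tool_pos: [0.67, 0.181, 0.0698]
tool_rot: [0.048, 0.917, -0.116, 0.38]
contact_force: [-0.1, -0.6, 0.5]
gripper_width: 0.344
grasp_force: 60.5
time: 5.15
tool_pos: [0.67, 0.181, 0.0699]
tool_rot: [0.048, 0.917, -0.116, 0.38]
contact_force: [0.5, -0.4, 1.2]
gripper_width: 0.343
grasp_force: 60.5
d [ 0.0007  0.0005 -0.0005] r [ 0.0007  0.0001 -0.0001] dist mm 0.7852071416634201 deg 0.06209201062633884
[ 8.83787414e-02  8.05005813e-05 -8.83979162e-02]
```

```bash
python3 -m inch '[{"dx":0.012,"dy":0,"dz":-0.012,"rx":0,"ry":0,"rz":0},{"dx":0.03,"dy":0,"dz":-0.03,"rx":0,"ry":0,"rz":0},{"dx":0.053,"dy":0,"dz":-0.053,"rx":0,"ry":0,"rz":0},{"dx":0.07,"dy":0,"dz":-0.07,"rx":0,"ry":0,"rz":0},{"dx":0.07,"dy":0,"dz":-0.07,"rx":0,"ry":0,"rz":0}]'
python3 - <<'E'
from h import *
G=grasp(-.251,45,-1);z=G.apply([0,0,1])
rel(np.array([.667,.0145,.10])+z*.019,G);rel(np.array([.667,.0145,.16])+z*.019,G)
E
```

```text
time: 5.65
tool_pos: [0.6716, 0.1818, 0.1529]
tool_rot: [0.047, 0.916, -0.116, 0.382]
contact_force: [0.8, 0.1, -1.5]
gripper_width: 0.344
grasp_force: 60.4
d [-0.0139  0.2042  0.1029] r [-0.001  -0.0031 -0.0015] dist mm 183.27128799634272 deg 0.308532979259215
d [0.0393 0.204  0.0501] r [-0.001  -0.0031 -0.0015] dist mm 170.97901903214452 deg 0.308532979259215
```

```bash
python3 -m inch '[{"dx":0.039,"dy":0.204,"dz":0.05,"rx":-0.001,"ry":-0.003,"rz":-0.001},{"dx":0.039,"dy":0.204,"dz":0.05,"rx":-0.001,"ry":-0.003,"rz":-0.001},{"dx":0.039,"dy":0.204,"dz":0.05,"rx":-0.001,"ry":-0.003,"rz":-0.001},{"dx":0.039,"dy":0.204,"dz":0.05,"rx":-0.001,"ry":-0.003,"rz":-0.001},{"dx":0.039,"dy":0.204,"dz":0.05,"rx":-0.001,"ry":-0.003,"rz":-0.001}]' | head -2
python3 -m inch '[{"dx":0,"dy":0,"dz":0,"rx":0,"ry":0,"rz":0},{"dx":0,"dy":0,"dz":0,"rx":0,"ry":0,"rz":0}]' | head -4
python3 - <<'E'
from h import *
G=grasp(-.251,45,-1);z=G.apply([0,0,1])
rel(np.array([.667,.0145,.10])+z*.019,G)
m=cur()[0]-cur()[1].apply([0,0,.019]);print(m)
a=optics.grab_frame("scene");b=optics.grab_frame("top")
for n,im in(("scene",a),("top",b)):
    for k in (-.068,-.06,0,.06,.105):
        u=proj(n,m+[0,0,k]);print(n,k,u.round(1)); im[int(round(u[1])),int(round(u[0]))]=(255,0,0)
A=cv2.resize(a[170:290,220:340],None,fx=4,fy=4,interpolation=0);B=cv2.resize(b[150:250,235:315],(384,480),interpolation=0)
cv2.imwrite("pics/g3.png",np.hstack([A,B])[:,:,::-1])
E
```

```text
time: 6.15
tool_pos: [0.6765, 0.0072, 0.1399]
time: 6.35
tool_pos: [0.6776, 0.0115, 0.1416]
tool_rot: [0.049, 0.918, -0.115, 0.377]
contact_force: [0.3, 0.2, -2.2]
d [-0.0462 -0.0005  0.0511] r [0.0013 0.0043 0.0015] dist mm 55.131376825096936 deg 0.4040428759604054
[0.66466854 0.01488982 0.15516248]
scene -0.068 [273.3 247.6]
scene -0.06 [273.4 245.3]
scene 0 [273.6 227.2]
scene 0.06 [273.8 207.6]
scene 0.105 [274.  191.7]
top -0.068 [275.3 193.9]
top -0.06 [275.3 193.4]
top 0 [275.1 189.3]
top 0.06 [275.  184.8]
top 0.105 [274.8 181.2]
```

View pics/g3.png

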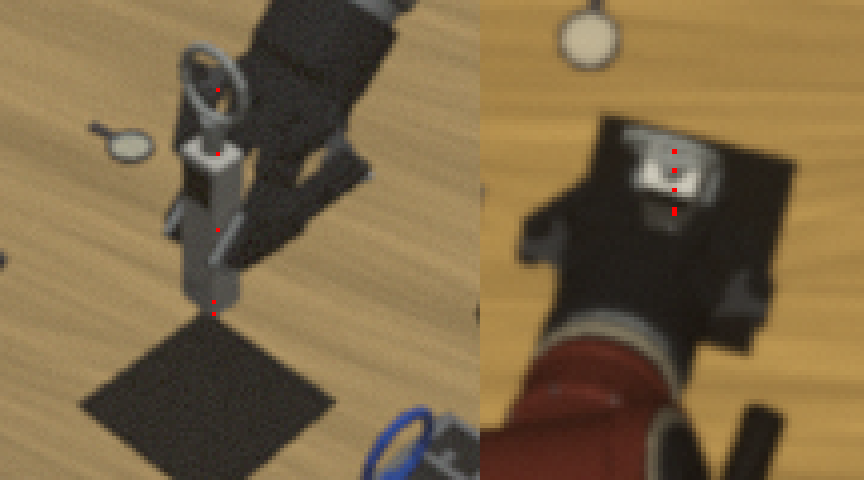

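The logger is upright in the grip over the pad (eye at scene ~(274,191), foot at ~(273,247)), matching my projection within ~1 px. Next: descend, then press in small steps.

```bash
python3 -m inch '[{"dx":-0.02,"dy":0,"dz":0.02,"rx":0.001,"ry":0.004,"rz":0.001},{"dx":-0.04,"dy":0,"dz":0.04,"rx":0.001,"ry":0.004,"rz":0.001},{"dx":-0.06,"dy":0,"dz":0.06,"rx":0.001,"ry":0.004,"rz":0.001},{"dx":-0.063,"dy":0,"dz":0.065,"rx":0.001,"ry":0.004,"rz":0.001},{"dx":-0.063,"dy":0,"dz":0.065,"rx":0.001,"ry":0.004,"rz":0.001}]' | head -4
python3 -m inch '[{"dx":0,"dy":0,"dz":0,"rx":0,"ry":0,"rz":0},{"dx":0,"dy":0,"dz":0,"rx":0,"ry":0,"rz":0}]' | head -4
python3 - <<'E'
from h import *
print(cur()[0]-cur()[1].apply([0,0,.019]))
rel(cur()[0],grasp(-.251,45,-1))
E
```

```text
time: 6.95
tool_pos: [0.6783, 0.011, 0.0693]
tool_rot: [0.048, 0.917, -0.115, 0.379]
contact_force: [1.2, -0.0, -2.3]
time: 7.15
tool_pos: [0.6801, 0.0104, 0.0727]
tool_rot: [0.048, 0.916, -0.116, 0.382]
contact_force: [0.1, -0.6, -1.9]
[0.66707283 0.01377034 0.08612016]
d [0. 0. 0.] r [ 0.     -0.003  -0.0002] dist mm 0.0 deg 0.25993678344327764
```

```bash
for i in 1; do python3 -m inch '[{"dx":-0.005,"dy":0,"dz":0.005,"rx":0,"ry":0,"rz":0},{"dx":-0.008,"dy":0,"dz":0.008,"rx":0,"ry":0,"rz":0},{"dx":-0.009,"dy":0,"dz":0.009,"rx":0,"ry":0,"rz":0},{"dx":-0.009,"dy":0,"dz":0.009,"rx":0,"ry":0,"rz":0}]' | sed -n '1,4p'; done
python3 -m inch '[{"dx":-0.002,"dy":0,"dz":0.002,"rx":0,"ry":0,"rz":0},{"dx":-0.002,"dy":0,"dz":0.002,"rx":0,"ry":0,"rz":0}]' | sed -n '2p;4p'
python3 -m inch '[{"dx":-0.002,"dy":0,"dz":0.002,"rx":0,"ry":0,"rz":0},{"dx":-0.002,"dy":0,"dz":0.002,"rx":0,"ry":0,"rz":0}]' | sed -n '2p;4p'
```

```text
time: 7.55
tool_pos: [0.6787, 0.0101, 0.0601]
tool_rot: [0.048, 0.916, -0.116, 0.38]
contact_force: [0.1, -0.5, -1.9]
tool_pos: [0.6793, 0.0101, 0.0585]
contact_force: [-0.8, -0.8, 0.8]
tool_pos: [0.6796, 0.0101, 0.0565]
contact_force: [-0.5, -0.2, 1.4]
```

```bash
python3 -m inch '[{"dx":-0.003,"dy":0,"dz":0.003,"rx":0,"ry":0,"rz":0},{"dx":-0.003,"dy":0,"dz":0.003,"rx":0,"ry":0,"rz":0}]' | sed -n '2p;4p'
python3 -m inch '[{"dx":-0.002,"dy":0,"dz":0.002,"rx":0,"ry":0,"rz":0},{"dx":-0.002,"dy":0,"dz":0.002,"rx":0,"ry":0,"rz":0}]' | sed -n '2p;4p'
```

```text
tool_pos: [0.68, 0.0102, 0.0538]
contact_force: [-2.1, -0.2, 4.8]
tool_pos: [0.6812, 0.0101, 0.0537]
contact_force: [-6.5, -0.5, 12.6]
```

```bash
python3 -m inch '[{"dx":-0.001,"dy":0,"dz":0.001,"rx":0,"ry":0,"rz":0},{"dx":-0.001,"dy":0,"dz":0.001,"rx":0,"ry":0,"rz":0}]' | sed -n '2p;4p'
```

```text
tool_pos: [0.6818, 0.0099, 0.0535]
contact_force: [-9.1, -0.7, 17.3]
```

The button bottomed out: the tool stopped and Fz rose ~19 N above the pre-contact reading, against the 5.5 N it needs. Next I'll lift and move to the peg.

```bash
python3 -m inch '[{"dx":0.02,"dy":0,"dz":-0.02,"rx":0,"ry":0,"rz":0},{"dx":0.05,"dy":0,"dz":-0.05,"rx":0,"ry":0,"rz":0},{"dx":0.07,"dy":0,"dz":-0.08,"rx":0,"ry":0,"rz":0},{"dx":0.07,"dy":0,"dz":-0.08,"rx":0,"ry":0,"rz":0}]' | sed -n '1,5p'
python3 - <<'E'
from h import *
G=grasp(-.088,45,-1);z=G.apply([0,0,1])
print(cur()[0]-cur()[1].apply([0,0,.019]))
rel(np.array([.58,-.2217,.13])+z*.019,G)
E
```

```text
time: 8.95
tool_pos: [0.6754, 0.0118, 0.139]
tool_rot: [0.048, 0.915, -0.116, 0.384]
contact_force: [1.3, -0.5, -0.5]
gripper_width: 0.344
[0.66231099 0.01517942 0.15233378]
d [-0.0382  0.3097  0.0006] r [ 0.0767 -0.006  -0.0774] dist mm 249.64941028543745 deg 9.38280757962075
```

```bash
python3 -m inch '[{"dx":-0.038,"dy":0.31,"dz":0,"rx":0.077,"ry":-0.006,"rz":-0.077},{"dx":-0.038,"dy":0.31,"dz":0,"rx":0.077,"ry":-0.006,"rz":-0.077},{"dx":-0.038,"dy":0.31,"dz":0,"rx":0.077,"ry":-0.006,"rz":-0.077},{"dx":-0.038,"dy":0.31,"dz":0,"rx":0.077,"ry":-0.006,"rz":-0.077},{"dx":-0.038,"dy":0.31,"dz":0,"rx":0.077,"ry":-0.006,"rz":-0.077}]' | sed -n '1,2p'
python3 -m inch '[{"dx":0,"dy":0,"dz":0,"rx":0,"ry":0,"rz":0},{"dx":0,"dy":0,"dz":0,"rx":0,"ry":0,"rz":0},{"dx":0,"dy":0,"dz":0,"rx":0,"ry":0,"rz":0}]' | sed -n '1,4p'
python3 - <<'E'
from h import *
G=grasp(-.088,45,-1);z=G.apply([0,0,1])
p,R,s=cur();m=p-R.apply([0,0,.019]);print(m,np.round(s["joint_pos"],2))
rel(np.array([.585,-.2221,.114])+z*.019,G)
a=optics.grab_frame("scene");b=optics.grab_frame("top")
for n,im in(("scene",a),("top",b)):
    for k in (-.068,.06,.105):
        u=proj(n,m+[0,0,k]);print(n,k,u.round(1)); im[int(round(u[1])),int(round(u[0]))]=(255,0,0)
    for q in([.626,-.2257,.225],[.6678,-.2294,.225]):
        u=proj(n,q);print(u.round(1)); im[int(round(u[1])),int(round(u[0]))]=(0,255,0)
A=cv2.resize(a[120:220,170:270],None,fx=5,fy=5,interpolation=0)[:480];B=cv2.resize(b[160:240,335:400],(390,480),interpolation=0)
cv2.imwrite("pics/g4.png",np.hstack([A[:,:405],B])[:,:,::-1])
E
```

```text
time: 9.45
tool_pos: [0.6311, -0.0954, 0.1142]
time: 9.75
tool_pos: [0.6323, -0.0948, 0.1158]
tool_rot: [0.017, 0.927, -0.044, 0.373]
contact_force: [0.3, 1.3, -2.4]
[ 0.61921591 -0.09359357  0.12954126] [-0.34 -0.18  2.18  0.42  0.43  1.  ]
d [-0.0326  0.1639 -0.0052] r [ 0.0022  0.013  -0.0039] dist mm 133.754936060557 deg 1.1807711002238517
scene -0.068 [247.3 229.1]
scene 0.06 [245.5 191.2]
scene 0.105 [244.8 176.3]
[200.3 165.2]
[188.4 172.7]
top -0.068 [315.2 212.7]
top 0.06 [318.9 205.7]
top 0.105 [320.3 202.9]
[375.2 201.6]
[376.6 184.5]
```

View pics/g4.png

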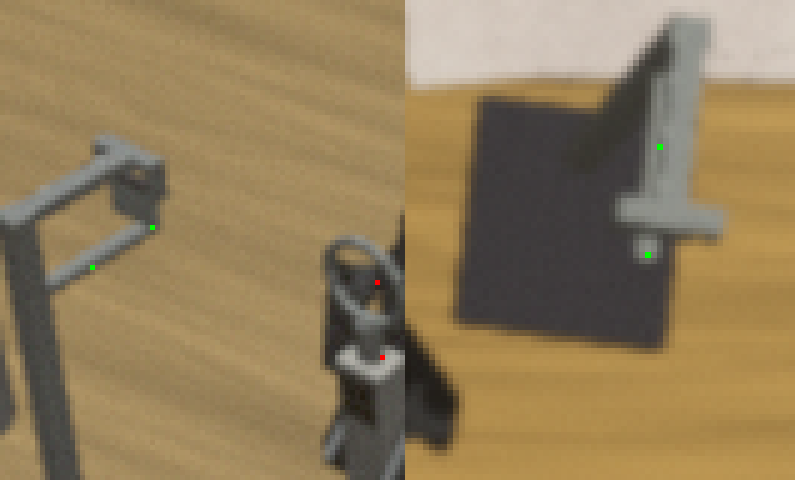

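The peg markers (green) sit on the peg in both views. The arm has come only part of the way, and the eye shows ~3 px left of my projection in the scene view. I'll recheck it when the arm is settled near the peg.

```bash
python3 -m inch '[{"dx":-0.033,"dy":0.164,"dz":-0.005,"rx":0.002,"ry":0.013,"rz":-0.004},{"dx":-0.033,"dy":0.164,"dz":-0.005,"rx":0.002,"ry":0.013,"rz":-0.004},{"dx":-0.033,"dy":0.164,"dz":-0.005,"rx":0.002,"ry":0.013,"rz":-0.004},{"dx":-0.033,"dy":0.164,"dz":-0.005,"rx":0.002,"ry":0.013,"rz":-0.004},{"dx":-0.033,"dy":0.164,"dz":-0.005,"rx":0.002,"ry":0.013,"rz":-0.004}]' | sed -n '1,2p'
python3 -m inch '[{"dx":0,"dy":0,"dz":0,"rx":0,"ry":0,"rz":0},{"dx":0,"dy":0,"dz":0,"rx":0,"ry":0,"rz":0},{"dx":0,"dy":0,"dz":0,"rx":0,"ry":0,"rz":0}]' | sed -n '1,4p'
python3 - <<'E'
from h import *
G=grasp(-.088,45,-1);z=G.apply([0,0,1])
p,R,s=cur();m=p-R.apply([0,0,.019]);print(m,np.round(s["joint_pos"],2))
rel(np.array([.585,-.2221,.114])+z*.019,G)
E
```

```text
time: 10.35
tool_pos: [0.5989, -0.2244, 0.1018]
time: 10.65
tool_pos: [0.5994, -0.2225, 0.102]
tool_rot: [0.017, 0.922, -0.04, 0.384]
contact_force: [-0.7, -0.3, -2.6]
[ 0.58595093 -0.22132043  0.11540319] [-0.64 -0.13  2.17  0.81  0.54  0.43]
d [-0.0021  0.0011  0.0005] r [-0.0005 -0.0019  0.0014] dist mm 1.9189226634669765 deg 0.20554767460086765
```

Run:
```python
from h import *
a=optics.grab_frame("scene");b=optics.grab_frame("top")
p,R,s=cur();m=p-R.apply([0,0,.019]);print(m)
for n,im in(("scene",a),("top",b)):
    for k in (-.06,.06,.105):
        u=proj(n,m+[0,0,k]);print(n,k,u.round(1)); im[int(round(u[1])),int(round(u[0]))]=(255,0,0)
    for q in([.626,-.2257,.225],):
        u=proj(n,q);print(u.round(1)); im[int(round(u[1])),int(round(u[0]))]=(0,255,0)
A=cv2.resize(a[140:220,175:240],(390,480),interpolation=0);B=cv2.resize(b[165:245,335:400],(390,480),interpolation=0)
cv2.imwrite("pics/g5.png",np.hstack([A,B])[:,:,::-1])
```

```text
[ 0.58583773 -0.22180195  0.11544195]
scene -0.06 [216.9 208.4]
scene 0.06 [213.1 174.1]
scene 0.105 [211.5 159.9]
[200.3 165.2]
top -0.06 [362.3 226. ]
top 0.06 [370.1 220.7]
top 0.105 [373.4 218.5]
[375.2 201.6]
```

View pics/g5.png

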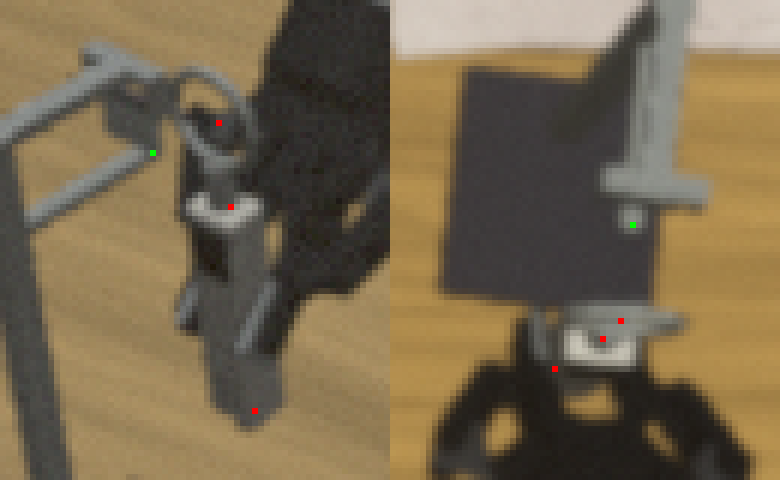

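In the scene view the eye centre (≈(211,160)) matches my projection within 1 px. In the top view its right end fits too (the left bit is a finger). The peg tip lies in line with the hole, so I'll push in along the peg.

Run:
```python
from h import *
G=grasp(-.088,45,-1);z=G.apply([0,0,1]);S=np.array([.6678,-.2294,0]);X=np.array([np.cos(.088),-np.sin(.088),0])
for x in(-.04,-.02,.006): rel(S+X*x+[0,0,.112]+z*.019,G)
```

```text
d [0.0342 0.0005 0.0405] r [-0.0002 -0.0019  0.0011] dist mm 42.418862312278854 deg 0.1898156404044786
d [0.0518 0.0006 0.0583] r [-0.0002 -0.0019  0.0011] dist mm 62.372491648928374 deg 0.1898156404044786
d [0.0747 0.0006 0.0813] r [-0.0002 -0.0019  0.0011] dist mm 88.34356739181109 deg 0.1898156404044786
```

```bash
python3 -m inch '[{"dx":0.005,"dy":0,"dz":0.011,"rx":0,"ry":-0.002,"rz":0.001},{"dx":0.015,"dy":0,"dz":0.021,"rx":0,"ry":-0.002,"rz":0.001},{"dx":0.025,"dy":0,"dz":0.031,"rx":0,"ry":-0.002,"rz":0.001},{"dx":0.034,"dy":0,"dz":0.04,"rx":0,"ry":-0.002,"rz":0.001},{"dx":0.034,"dy":0,"dz":0.04,"rx":0,"ry":-0.002,"rz":0.001}]'
python3 - <<'E'
from h import *
G=grasp(-.088,45,-1);z=G.apply([0,0,1]);S=np.array([.6678,-.2294,0]);X=np.array([np.cos(.088),-np.sin(.088),0])
print(cur()[0]-z*.019)
for x in(-.02,.006): rel(S+X*x+[0,0,.112]+z*.019,G)
E
```

```text
time: 11.25
tool_pos: [0.6423, -0.228, 0.0992]
tool_rot: [0.017, 0.923, -0.041, 0.383]
contact_force: [0.0, -0.8, -1.6]
gripper_width: 0.338
grasp_force: 60.7
[ 0.62889599 -0.22683618  0.11264982]
d [ 0.0162 -0.0011  0.0174] r [ 0.0004 -0.0004 -0.0003] dist mm 19.009622240095585 deg 0.054950065631111294
d [ 0.0392 -0.0011  0.0404] r [ 0.0004 -0.0004 -0.0003] dist mm 44.99181396179103 deg 0.054950065631111294
```

```bash
python3 -m inch '[{"dx":0.008,"dy":-0.001,"dz":0.009,"rx":0,"ry":0,"rz":0},{"dx":0.016,"dy":-0.001,"dz":0.017,"rx":0,"ry":0,"rz":0},{"dx":0.024,"dy":-0.001,"dz":0.025,"rx":0,"ry":0,"rz":0},{"dx":0.032,"dy":-0.001,"dz":0.033,"rx":0,"ry":0,"rz":0},{"dx":0.039,"dy":-0.001,"dz":0.04,"rx":0,"ry":0,"rz":0}]'
python3 -m inch '[{"dx":0,"dy":0,"dz":0,"rx":0,"ry":0,"rz":0},{"dx":0,"dy":0,"dz":0,"rx":0,"ry":0,"rz":0},{"dx":0,"dy":0,"dz":0,"rx":0,"ry":0,"rz":0}]' | sed -n '1,4p'
python3 - <<'E'
from h import *
G=grasp(-.088,45,-1);z=G.apply([0,0,1]);S=np.array([.6678,-.2294,0]);X=np.array([np.cos(.088),-np.sin(.088),0])
for h in(.112,.103): rel(S+X*.004+[0,0,h]+z*.019,G)
a=optics.grab_frame("scene");b=optics.grab_frame("top")
A=cv2.resize(a[130:210,165:230],(390,480),interpolation=2);B=cv2.resize(b[155:235,335:400],(390,480),interpolation=2)
cv2.imwrite("pics/g6.png",np.hstack([A,B])[:,:,::-1])
E
```

```text
time: 11.75
tool_pos: [0.6861, -0.2311, 0.0983]
tool_rot: [0.017, 0.923, -0.041, 0.382]
contact_force: [0.2, -0.0, -1.1]
gripper_width: 0.342
grasp_force: 60.9
time: 12.05
tool_pos: [0.6849, -0.2308, 0.0978]
tool_rot: [0.017, 0.923, -0.041, 0.382]
contact_force: [-0.4, 0.3, -2.9]
d [ 0.0009  0.0001 -0.0005] r [ 0.0004  0.0005 -0.0009] dist mm 0.822957969219527 deg 0.09124021181146516
d [-0.007   0.0001  0.0075] r [ 0.0004  0.0005 -0.0009] dist mm 8.231580801320233 deg 0.09124021181146516
```

View pics/g6.png

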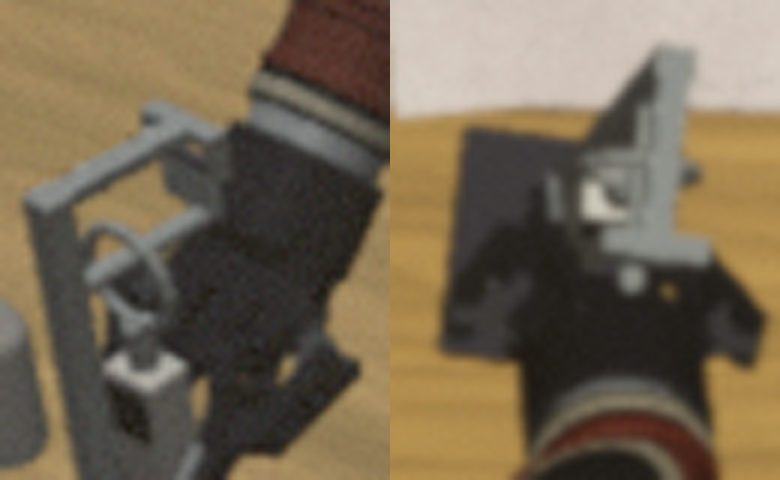

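The eye is on the peg (scene crop (130,265)) and the flap hangs down behind it (~(190,185)). I'll lower until the peg carries the weight.

```bash
python3 -m inch '[{"dx":-0.003,"dy":0,"dz":0.004,"rx":0,"ry":0.001,"rz":-0.001},{"dx":-0.006,"dy":0,"dz":0.006,"rx":0,"ry":0.001,"rz":-0.001},{"dx":-0.006,"dy":0,"dz":0.006,"rx":0,"ry":0.001,"rz":-0.001},{"dx":-0.006,"dy":0,"dz":0.006,"rx":0,"ry":0.001,"rz":-0.001}]' | sed -n '2p;4p'
python3 -m inch '[{"dx":-0.0015,"dy":0,"dz":0.0015,"rx":0,"ry":0,"rz":0},{"dx":-0.0015,"dy":0,"dz":0.0015,"rx":0,"ry":0,"rz":0}]' | sed -n '2p;4p'
python3 -m inch '[{"dx":-0.001,"dy":0,"dz":0.001,"rx":0,"ry":0,"rz":0},{"dx":-0.001,"dy":0,"dz":0.001,"rx":0,"ry":0,"rz":0}]' | sed -n '2p;4p'
```

```text
tool_pos: [0.6851, -0.2309, 0.0912]
contact_force: [0.3, 0.1, -1.7]
tool_pos: [0.6859, -0.2313, 0.0908]
contact_force: [-0.4, 0.7, 3.2]
tool_pos: [0.6865, -0.2316, 0.0907]
contact_force: [-2.4, 1.9, 6.1]
```

```bash
python3 -m inch '[{"dx":0.0015,"dy":0,"dz":-0.0015,"rx":0,"ry":0,"rz":0},{"dx":0.0015,"dy":0,"dz":-0.0015,"rx":0,"ry":0,"rz":0},{"dx":0.0015,"dy":0,"dz":-0.0015,"rx":0,"ry":0,"rz":0}]' | sed -n '2p;4p'
python3 -m inch '[{"dx":0,"dy":0,"dz":0,"rx":0,"ry":0,"rz":0},{"dx":0,"dy":0,"dz":0,"rx":0,"ry":0,"rz":0},{"dx":0,"dy":0,"dz":0,"rx":0,"ry":0,"rz":0},{"dx":0,"dy":0,"dz":0,"rx":0,"ry":0,"rz":0},{"dx":0,"dy":0,"dz":0,"rx":0,"ry":0,"rz":0}]' 0.6
python3 -m inch '[{"dx":0,"dy":0,"dz":0,"rx":0,"ry":0,"rz":0},{"dx":0,"dy":0,"dz":0,"rx":0,"ry":0,"rz":0},{"dx":0,"dy":0,"dz":0,"rx":0,"ry":0,"rz":0}]'
```

```text
tool_pos: [0.6856, -0.2312, 0.0908]
contact_force: [0.1, 0.0, 2.7]
time: 13.75
tool_pos: [0.6851, -0.2308, 0.0898]
tool_rot: [0.017, 0.923, -0.041, 0.383]
contact_force: [-0.2, -0.2, 0.5]
gripper_width: 0.799
grasp_force: 0.0
time: 14.05
tool_pos: [0.6852, -0.2309, 0.0902]
tool_rot: [0.017, 0.923, -0.041, 0.383]
contact_force: [0.8, 0.9, 0.3]
gripper_width: 0.802
grasp_force: 0.0
```

```bash
python3 -m inch '[{"dx":0,"dy":0,"dz":-0.02,"rx":0,"ry":0,"rz":0},{"dx":0,"dy":0,"dz":-0.05,"rx":0,"ry":0,"rz":0},{"dx":0,"dy":0,"dz":-0.08,"rx":0,"ry":0,"rz":0},{"dx":0,"dy":0,"dz":-0.12,"rx":0,"ry":0,"rz":0},{"dx":0,"dy":0,"dz":-0.16,"rx":0,"ry":0,"rz":0}]'
python3 -m inch '[{"dx":0,"dy":0,"dz":-0.03,"rx":0,"ry":0,"rz":0},{"dx":0,"dy":0,"dz":-0.03,"rx":0,"ry":0,"rz":0},{"dx":0,"dy":0,"dz":-0.03,"rx":0,"ry":0,"rz":0},{"dx":0,"dy":0,"dz":-0.03,"rx":0,"ry":0,"rz":0},{"dx":0,"dy":0,"dz":-0.03,"rx":0,"ry":0,"rz":0}]'
for i in 1 2 3; do python3 -m inch '[{"dx":0,"dy":0,"dz":0,"rx":0,"ry":0,"rz":0},{"dx":0,"dy":0,"dz":0,"rx":0,"ry":0,"rz":0},{"dx":0,"dy":0,"dz":0,"rx":0,"ry":0,"rz":0},{"dx":0,"dy":0,"dz":0,"rx":0,"ry":0,"rz":0},{"dx":0,"dy":0,"dz":0,"rx":0,"ry":0,"rz":0}]' >/dev/null; done
python3 - <<'E'
from h import *
a=optics.grab_frame("scene");b=optics.grab_frame("top");a2=optics.grab_frame("scene")
cr=lambda a:cv2.resize(a[130:240,165:230],(354,600),interpolation=2)
d=np.abs(cv2.blur(a,(5,5)).astype(int)-cv2.blur(a2,(5,5)))[130:240,165:230].max();print("motion",d)
B=cv2.resize(b[150:250,335:400],(390,600),interpolation=2)
cv2.imwrite("pics/g7.png",np.hstack([cr(a),B])[:,:,::-1])
E
```

```text
time: 14.55
tool_pos: [0.594, -0.2225, 0.1809]
tool_rot: [0.017, 0.923, -0.041, 0.383]
contact_force: [-0.4, 0.2, 0.8]
gripper_width: 0.803
grasp_force: 0.0
time: 15.05
tool_pos: [0.578, -0.2209, 0.1958]
tool_rot: [0.017, 0.923, -0.041, 0.382]
contact_force: [0.6, 0.2, -0.6]
gripper_width: 0.801
grasp_force: 0.0
motion 4
```

View pics/g7.png

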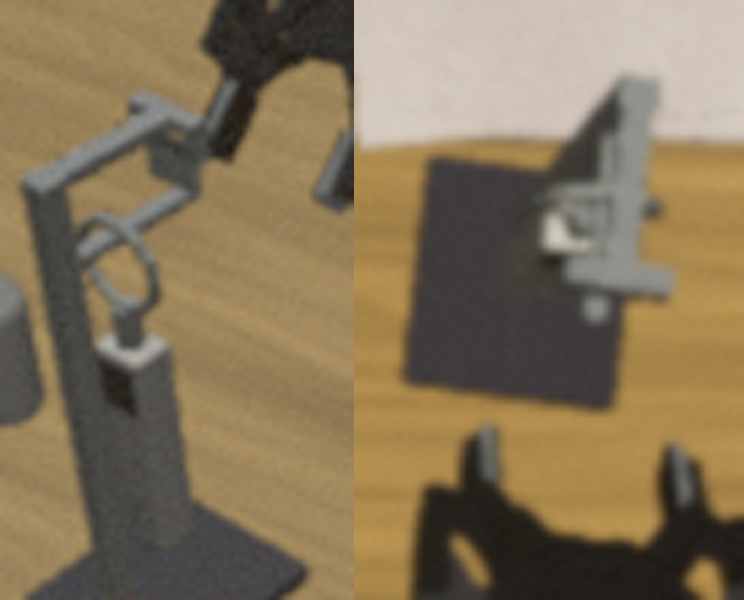

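The logger hangs upright by its eye on the peg (crop ~(118,260)), the flap is down on the free-end side (~(175,155)), the hand is clear, and nothing moves. I'll wait a moment, check the motion again and hand in.

```bash
for i in 1 2 3 4; do python3 -m inch '[{"dx":0,"dy":0,"dz":0,"rx":0,"ry":0,"rz":0},{"dx":0,"dy":0,"dz":0,"rx":0,"ry":0,"rz":0},{"dx":0,"dy":0,"dz":0,"rx":0,"ry":0,"rz":0},{"dx":0,"dy":0,"dz":0,"rx":0,"ry":0,"rz":0},{"dx":0,"dy":0,"dz":0,"rx":0,"ry":0,"rz":0}]' >/dev/null; done
python3 - <<'E'
from h import *
f=[cv2.blur(optics.grab_frame("scene"),(5,5)).astype(int)[130:240,165:230] for _ in range(5)]
print([np.abs(f[0]-g).max() for g in f]);print(ticket.job_done())
E
```

```text
[np.int64(0), np.int64(3), np.int64(3), np.int64(3), np.int64(3)]
the job is handed in; nothing more can be done
None
```

The white logger's button was pressed fully down on the pad, then it was hung by its eye on the peg behind the closed flap, where it hangs upright and still; the job is handed in.

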